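# Refit a lever on a lab valve rack

## Robot

A 6-joint arm with a two-finger parallel gripper is mounted at the origin on the work surface. World frame = base frame: x ahead of the robot, y to its left, z up, the work surface at z = 0. Lengths are in m, angles in rad, forces in N, time in s.
With the tool pointing down it reaches from about 0.325 to 0.85 m from the base axis. Payload 15.5 kg.
Tool frame: the origin (TCP) lies on the centre line of the jaws, within the pads' length; the fingertips stand 11 mm ahead of it and the grasp point (between the pads) lies 8 mm behind it; z points along the fingers, y is the direction in which the jaws open and shut (so a half turn about z gives the same grasp; the last joint's range is limited). The gripper opens to 91 mm and grips with 3 to 60 N. Pads are 32 mm wide; open, the fingers measure 118 mm over their backs; the gripper's body (76 mm by 178 mm) begins 60 mm behind the grasp point.
Start: joints at [-1.433, 0.494, 1.345, -0, 1.302, -0.096], TCP at [0.144, -0.608, 0.225] pointing down, gripper open.
Joint ranges: [-2.91, 2.91], [-0.82, 2.16], [0.22, 2.67], [-1.22, 4.37], [0.12, 2.79], [-3.08, 3.08]. Speed limits (rad/s): [1.89, 1.89, 2.57, 3.01, 3.01, 3.01].

## Interface

Orientations are given as a rotation vector (axis times angle).
In Python, from rig import * gives the robot as it stands. The module is installed in compiled form; this text tells all that it offers.
- The arm moves only by the tool step_arm, never from a script. Its argument "motion" is text: rows parted by semicolons, each of 7 numbers parted by spaces: the shift along the tool's x, y, z in mm, then the turn, a rotation vector about the tool's x, y, z in rad, then the closure, from 0 (fully open) to 1 (shut). A call has 1 to 8 rows; each row is the pose to reach, as a shift and turn from the pose commanded when the call began, along the tool's axes at that moment; what a row does not reach only later rows make up. A row lasts 1/10 s, in which the tool goes at most 50 mm and 8.59 degrees, less where a joint would pass 70% of its speed; a pose out of reach is approached as far as the arm can. A call with a gripper value outside its range is refused whole. The fingers move at their own pace and stop on an object; the grip force is fixed at half the most. Time passes only in rows, so rows that repeat a pose let the fingers close. It gives the time, the measured TCP pose, the force and the opening at its end, in the units of the state.
- read_state(): the state, without advancing time (a new reading comes with each control period).
- snapshot(name): name is "side" or "top"; returns the picture (400x640x3 uint8, red, green, blue); there is no depth.
- get_calibration(name): a dict with "fx", "fy", "cx", "cy" (pixels), "xyz" and "orientation" of the camera in the world. Camera axes: x right, y down, z forward; pixel columns grow to the right and rows downward; lengths in m; the calibration is good to about 2 mm. A picture is of the moment at which its call begins. get_calibration takes no time and is no camera call.
- close_job(): hands the job in, once; it reports no verdict.
Trained networks look in the newest picture that a camera, given by its name, has taken for a name from the list of things; names that differ only in an ending like _2 or _b are one class to them, and where a whole thing is asked for, a point or a joint stands for the part that bears it (a point fixed in the world has none). Each returns a list of dicts, best first, with "p" (0 to 1); they miss things now and then, are a little off and sometimes report something else, mostly with a low value. They report only what shows in the picture. A call takes as long as a camera call.
- look_for(thing, camera): "position" ([x, y, z] in m, in world coordinates, good to about 4 mm: the middle of the surface that is visible of it).
- regions_of(thing, camera): "pixels" (400x640 bool, what is visible of it).
- spot_point(thing, camera): "position" ([x, y, z] in m, in world coordinates, good to about 4 mm: a listed point, or the origin of a listed thing).
The state is a dict: "time": time; "q": joint angles; "joint_vel": joint speeds; "joint_torque": joint torques, N m; "tcp_pos": TCP position; "orientation": TCP orientation; "wrist_force": force on the tool from outside, world axes, zero at the start; "torque": the same for the moment, N m; "grip_width": finger opening in m.
Only numpy, scipy, OpenCV 4.12 (cv2) and the standard library are available. Lean on these libraries where they do the work, as an engineer would, in place of code of your own. Each camera call takes 0.05 s, during which the arm holds its last target.

## Task

One of the three valves on the grey rack has lost its lever. Take the loose lever with the slot-shaped hole, turn it so that the slot matches the flat-sided stem of the bare valve, and thread it on until it sits fully home and level on the collar, then let go; it may point either way round. Leave the other loose lever, the one with the small round hole, where it lies.

Things in the scene. Friction and masses are not known exactly. Their poses are not given: they have to be found in the camera images.
- lever_hub (a point): Loose lever to fit, lying flat. Aluminium hub block 56 (x) x 40 (y, grip here) x 26 mm high, with an upright slot hole through it, 34 (x) x 18 mm (y). A black arm, 20 wide, 12 high, runs from the hub along +x to a round end 24 wide, 18 high, 130 mm from the hub's centre; its underside is flush with the hub's. Point: hub centre, 13 mm above the underside; x along arm and slot, z up. 0.12-0.25 kg.
- stem_seat (a point): Bare valve on a fixed grey bar (64 x 400 x 50 mm high, three valves 130 mm apart). Point: centre of its collar's flat top (60 mm across, 65 mm above the bench), where the hub comes to rest. From it rises a rigid stem, 42 mm: 28 (x) x 12 mm (y) for 20 mm, tapering to 10 x 4. z up. The other two valves carry such levers, pointing away from the robot: hub tops 91, stem tips 107 mm above the bench.
- other_hub (a point): The other loose lever, to be left alone: same outer shape and size, lying flat on the bench, but with a small round 13 mm hole in its hub in place of the slot. Point: centre of its hub, 13 mm above its underside; x along its arm, z up.

How it is judged:
At the end, for the whole second after the job is handed in: The slotted lever is on the bare valve's stem: hub centre within 12 mm of the stem's axis, hub resting on the collar to within 4 mm, slot in line with the stem within 17 degrees (either way round), right side up and level within 7 degrees, and let go (horizontal distance between lever_hub and stem_seat below 0.012 m and z of lever_hub in the frame of stem_seat between 0.009 and 0.017 m and angle between the x axis of lever_hub and the x axis of stem_seat, either way round below 0.3 rad and angle between lever_hub's own z axis and vertical below 0.12 rad); the robot touches nothing.
It fails at once if the lever with the round hole is moved more than 60 mm (distance of other_hub from where it was at the start of the episode above 0.06 m).
It also fails if it takes over 35 s, if anything falls off the work surface, if the arm or the gripper's body presses on something with over 40 N, if the wrist force passes 120 N, or if a joint passes its speed limit or range.

## Working session

There is one attempt and no reset: what is moved stays moved. The work goes in short steps, Python scripts to look and compute and a tool call to move; the robot and the scene stay as the last step left them, time stands still between calls to the robot, and variables do not carry over. Pictures are saved under pics/ and viewed, and the job is handed in when it is done.

Besides the shell and the picture viewer there is one more tool, called after "Call:" in YAML: its name, and indented under it one key for each argument. step_arm: Moves the arm, as the interface text tells. Its arguments: {"type":"object","properties":{"motion":{"type":"string"}},"required":["motion"]}

```bash
mkdir -p pics
python3 - <<'E'
from rig import *
import cv2
s=read_state();print(s)
for n in("side","top"):
    im=snapshot(n);cv2.imwrite(f"pics/{n}0.png",im[:,:,::-1]);print(get_calibration(n))
    for t in("lever_hub","stem_seat","other_hub"):
        for d in spot_point(t,n)[:3]:print(n,t,d)
E
```

```text
{'time': 0.0, 'q': array([-1.43349057e+00,  4.94196666e-01,  1.34615052e+00,  1.93306922e-05,
        1.30253380e+00, -9.55216205e-02]), 'joint_vel': array([ 0.00035085, -0.00067717,  0.00129918, -0.00159672,  0.00045871,
        0.00025806]), 'joint_torque': array([-2.81644629e-03, -8.78836870e+01, -3.81855941e+01,  7.07147643e-02,
        5.34345105e-02, -8.51278037e-05]), 'tcp_pos': array([ 0.14414856, -0.60774931,  0.22432332]), 'orientation': array([-3.11905023e+00, -3.64741229e-01,  1.30042428e-05]), 'wrist_force': array([0.11179118, 0.1565421 , 0.15689255]), 'torque': array([ 0.02950756, -0.05177297, -0.02229643]), 'grip_width': 0.09120602805179467}
{'fx': 495.1459167002545, 'fy': 495.1459167002545, 'cx': 317.447057808995, 'cy': 204.33048601880074, 'xyz': array([0.41815533, 0.69626437, 0.62497459]), 'orientation': array([-0.26466371,  2.73915926, -1.3310585 ])}
side lever_hub {'position': [0.4697, -0.1778, 0.0125], 'p': 0.73}
side stem_seat {'position': [0.6442, -0.0273, 0.0659], 'p': 0.93}
side other_hub {'position': [0.4465, 0.1521, 0.0138], 'p': 0.91}
{'fx': 398.22958851494184, 'fy': 398.22958851494184, 'cx': 315.7981344466396, 'cy': 188.76508129474558, 'xyz': array([0.49764515, 0.0269426 , 0.82244225]), 'orientation': array([-2.23109868,  2.19448893, -0.1135443 ])}
top lever_hub {'position': [0.4672, -0.1807, 0.0117], 'p': 0.67}
top stem_seat {'position': [0.6449, -0.0283, 0.0611], 'p': 0.95}
top other_hub {'position': [0.4448, 0.1554, 0.0119], 'p': 0.79}
```

View pics/top0.png

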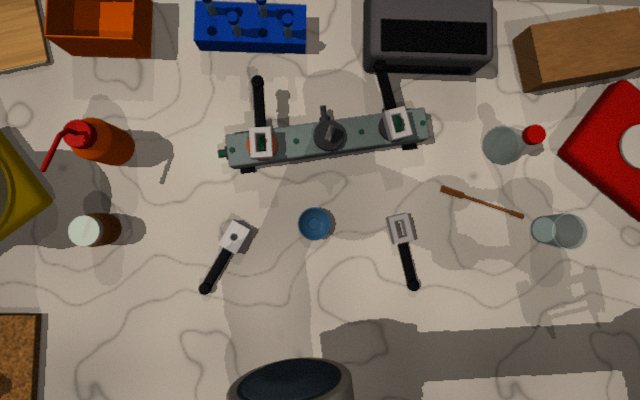

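View pics/side0.png

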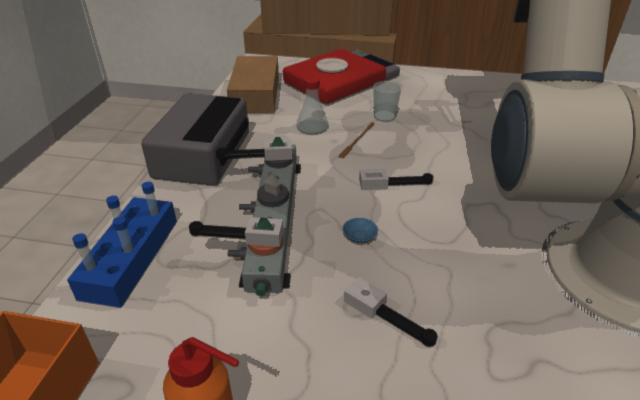

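Run:
```python
import cv2,numpy as np
a=cv2.imread("pics/top0.png");b=cv2.imread("pics/side0.png")
def c(i,x,y,w,h):return cv2.resize(i[y:y+h,x:x+w],(400,300),interpolation=cv2.INTER_CUBIC)
cv2.imwrite("pics/z0.png",np.vstack([np.hstack([c(a,290,90,80,60),c(a,360,205,120,90)]),np.hstack([c(b,235,160,80,60),c(b,350,150,100,75)])]))
```

```text
(no output)
```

View pics/z0.png

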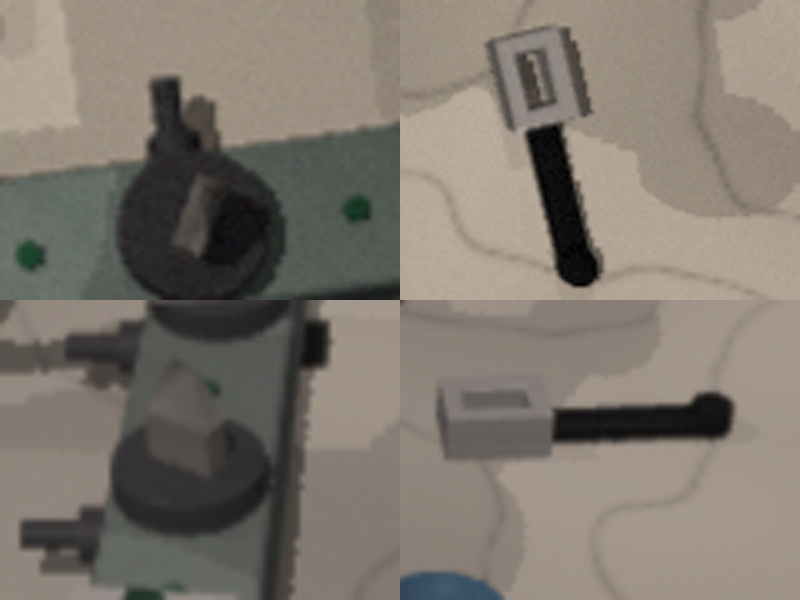

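```bash
cat > h.py <<'E'
from rig import *
import cv2,numpy as np
from scipy.spatial.transform import Rotation as R
def proj(n,P):
    c=get_calibration(n);Rm=R.from_rotvec(c["orientation"]).as_matrix()
    p=(np.atleast_2d(P)-c["xyz"])@Rm
    return np.c_[c["fx"]*p[:,0]/p[:,2]+c["cx"],c["fy"]*p[:,1]/p[:,2]+c["cy"]]
def unproj(n,uv,z):
    c=get_calibration(n);Rm=R.from_rotvec(c["orientation"]).as_matrix()
    uv=np.atleast_2d(uv);d=np.c_[(uv[:,0]-c["cx"])/c["fx"],(uv[:,1]-c["cy"])/c["fy"],np.ones(len(uv))]@Rm.T
    return c["xyz"]+d*((z-c["xyz"][2])/d[:,2])[:,None]
def rect(cx,cy,z,a,b,yaw):
    p=np.array([[a,b],[a,-b],[-a,-b],[-a,b]])/2
    r=np.array([[np.cos(yaw),-np.sin(yaw)],[np.sin(yaw),np.cos(yaw)]])
    return np.c_[p@r.T+[cx,cy],np.full(4,z)]
def circ(cx,cy,z,r):
    t=np.linspace(0,2*np.pi,40);return np.c_[cx+r*np.cos(t),cy+r*np.sin(t),0*t+z]
def view(im,n,polys,u0,v0,w,h,k):
    i=cv2.resize(im[v0:v0+h,u0:u0+w],None,fx=k,fy=k,interpolation=cv2.INTER_CUBIC)
    for P,col in polys:
        q=(proj(n,P)-[u0-.5,v0-.5])*k-.5
        cv2.polylines(i,[np.round(q).astype(np.int32)],True,col,1)
    return i
E
cat > ov.py <<'E'
from h import *
import sys
x,y=0.6445,-0.028
ims={n:cv2.imread(f"pics/{n}0.png") for n in("top","side")}
rows=[]
for n,(u,v) in(("top",(300,100)),("side",(245,160))):
    r=[]
    for yd in map(float,sys.argv[1:4]):
        yw=np.radians(yd)
        pl=[(rect(x,y,.065,.028,.012,yw),(0,0,255)),(rect(x,y,.085,.028,.012,yw),(0,255,255)),(rect(x,y,.107,.010,.004,yw),(0,255,0)),(circ(x,y,.065,.03),(255,0,0))]
        r.append(view(ims[n],n,pl,u,v,60,60,4))
    rows.append(np.hstack(r))
cv2.imwrite(sys.argv[4],np.vstack(rows))
E
python3 ov.py -15 0 15 pics/o1.png
```

```text
(no output)
```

View pics/o1.png

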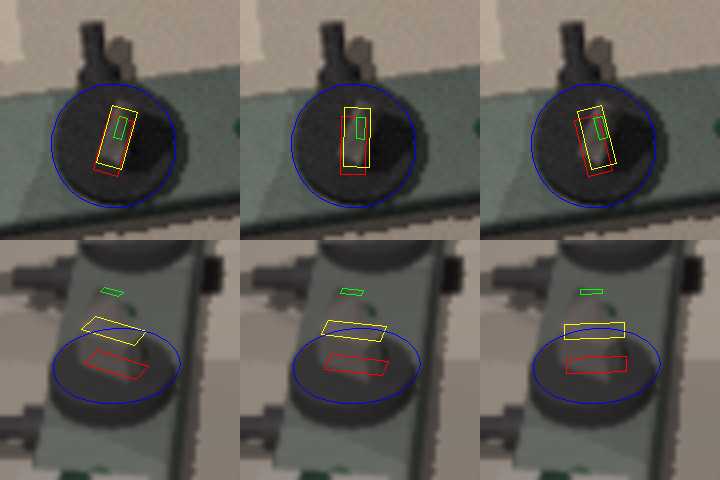

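```bash
cat > ov2.py <<'E'
from h import *
import sys
off={"top":eval(sys.argv[5]),"side":eval(sys.argv[6])}
ims={n:np.clip(cv2.imread(f"pics/{n}0.png").astype(float)*1.7,0,255).astype(np.uint8) for n in("top","side")}
rows=[]
for n,(u,v) in(("top",(308,110)),("side",(250,165))):
    r=[]
    x,y=off[n]
    for yd in map(float,sys.argv[1:4]):
        yw=np.radians(yd)
        pl=[(rect(x,y,.065,.028,.012,yw),(0,0,255)),(rect(x,y,.085,.028,.012,yw),(0,255,255)),(rect(x,y,.107,.010,.004,yw),(0,255,0)),(circ(x,y,.065,.03),(255,0,0))]
        r.append(view(ims[n],n,pl,u,v,44,50,6))
    rows.append(np.hstack(r))
cv2.imwrite(sys.argv[4],np.vstack(rows)[:600,:800])
E
python3 ov2.py -15 -22 -30 pics/o2.png "(.6435,-.0295)" "(.6445,-.025)"
```

```text
(no output)
```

View pics/o2.png

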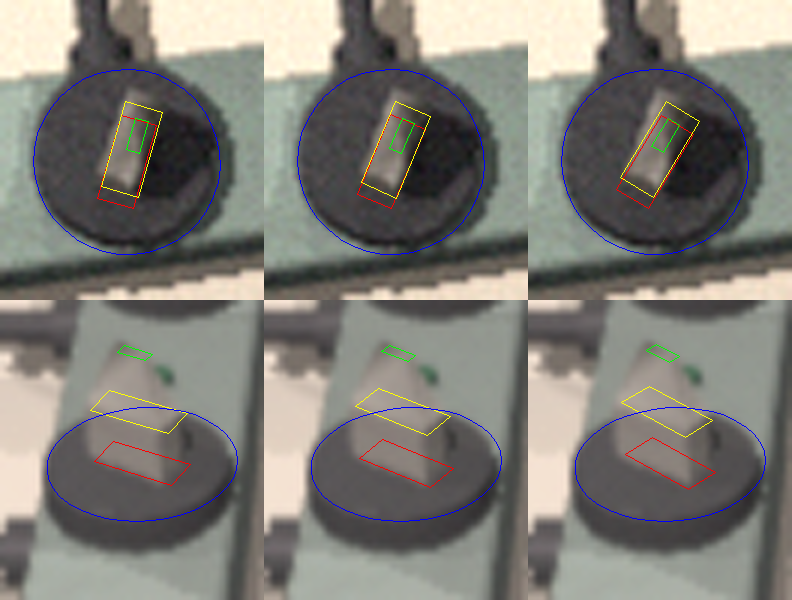

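```bash
cat > ov3.py <<'E'
from h import *
import sys
hx,hy,yd=map(float,sys.argv[1:4])
rows=[]
for n,(u,v) in(("top",(360,195)),("side",(345,145))):
    im=cv2.imread(f"pics/{n}0.png");yw=np.radians(yd)
    e=[hx+.13*np.cos(yw),hy+.13*np.sin(yw)]
    pl=[(rect(hx,hy,.026,.056,.04,yw),(0,0,255)),(rect(hx,hy,.026,.034,.018,yw),(0,255,0)),(rect(hx,hy,0,.056,.04,yw),(0,255,255)),(circ(*e,.018,.012),(255,0,0))]
    rows.append(view(im,n,pl,u,v,100,100,4))
cv2.imwrite(sys.argv[4],np.hstack(rows))
E
python3 - <<'E'
from h import *
a=unproj("top",[[402,224],[414,285.5]],.02);print(a, np.degrees(np.arctan2(*(a[1]-a[0])[1::-1])))
s=read_state();print(R.from_rotvec(s["orientation"]).as_matrix().round(3))
E
python3 ov3.py .4685 -.179 190 pics/l1.png
```

```text
[[ 0.4763857  -0.18437452  0.02      ]
 [ 0.35326983 -0.20911681  0.02      ]] -168.63677527351925
[[ 0.973  0.231 -0.   ]
 [ 0.231 -0.973  0.   ]
 [ 0.    -0.    -1.   ]]
```

View pics/l1.png

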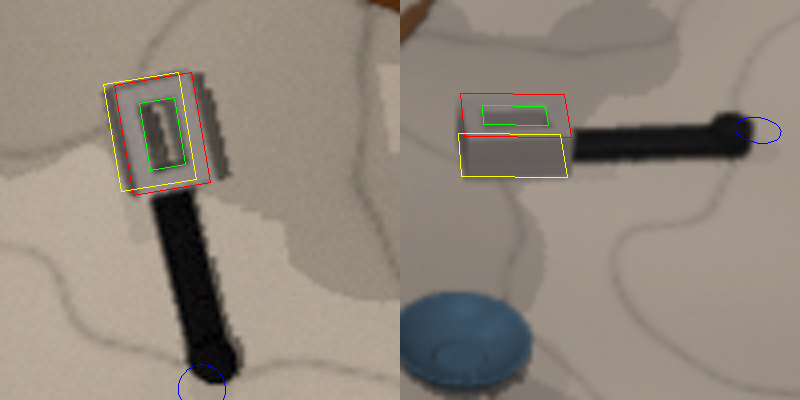

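```bash
sed -i 's/e=\[hx+.13\*np.cos(yw),hy+.13/e=[hx+.118*np.cos(yw),hy+.118/' ov3.py; python3 ov3.py .4675 -.179 191.5 pics/l2.png
```

```text
(no output)
```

View pics/l2.png

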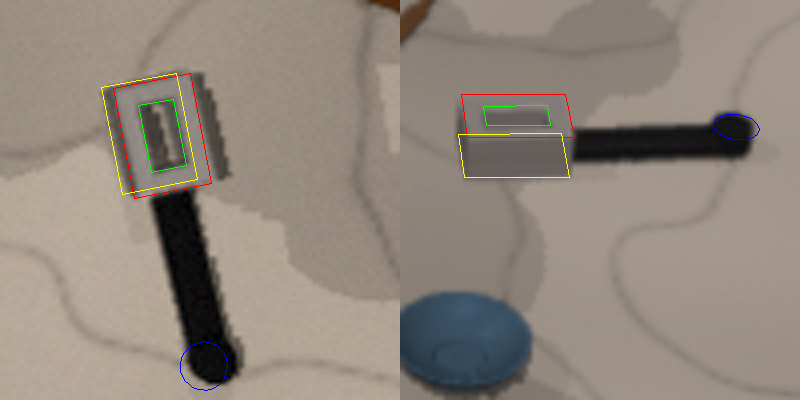

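Call:
step_arm:
  motion: "34 -28 0 0 0 0 0;69 -57 0 0 0 0 0;104 -85 0 0 0 0 0;138 -114 0 0 0 0 0;173 -142 0 0 0 0 0;207 -170 0 0 0 0.008 0;242 -199 0 0 0 0.016 0;276 -227 0 0 0 0.016 0"

```text
time: 1.2
tcp_pos: [0.3612, -0.322, 0.2251]
orientation: [3.123, 0.339, 0.001]
wrist_force: [1.4, -0.7, 0.1]
grip_width: 0.091
```

```bash
cat > go.py <<'E'
from h import *
import sys
x,y,z,yd=map(float,sys.argv[1:5])
s=read_state();M=R.from_rotvec(s["orientation"]);T=R.from_euler('z',yd,degrees=True)*R.from_rotvec([np.pi,0,0])
print(s["time"],s["tcp_pos"].round(4),"shift",(M.inv().apply(np.array([x,y,z])-s["tcp_pos"])*1000).round(1),"turn",(M.inv()*T).as_rotvec().round(4),s["wrist_force"].round(1),s["grip_width"])
E
python3 go.py .468 -.180 .1 12.5
```

```text
1.2 [ 0.3612 -0.322   0.2251] shift [ 134.7 -115.8  125.1] turn [ 0.0004 -0.0003 -0.0018] [ 1.4 -0.7  0.1] 0.09098161305349503
```

Call:
step_arm:
  motion: "35 -29 10 0 0 0 0;70 -57 30 0 0 0 0;104 -86 60 0 0 0 0;138 -114 90 0 0 0 0;138 -114 120 0 0 0 0;138 -114 125 0 0 0 0;138 -114 125 0 0 0 0"

```text
time: 1.9
tcp_pos: [0.47, -0.1826, 0.0997]
orientation: [-3.122, -0.34, 0.003]
wrist_force: [0.6, -0.3, 0.2]
grip_width: 0.0911
```

```bash
python3 go.py .468 -.180 .0155 12.5
python3 - <<'E'
from h import *
im=snapshot("top")[:,:,::-1];cv2.imwrite("pics/top1.png",im);im2=snapshot("side")[:,:,::-1]
cv2.imwrite("pics/g1.png",np.hstack([cv2.resize(im[170:270,350:450],(400,400)),cv2.resize(im2[110:210,340:440],(400,400))]))
E
```

```text
1.9 [ 0.47   -0.1826  0.0997] shift [-1.3 -2.9 84.2] turn [-0.0011  0.0016 -0.0011] [ 0.6 -0.3  0.2] 0.09110577211974882
```

View pics/g1.png

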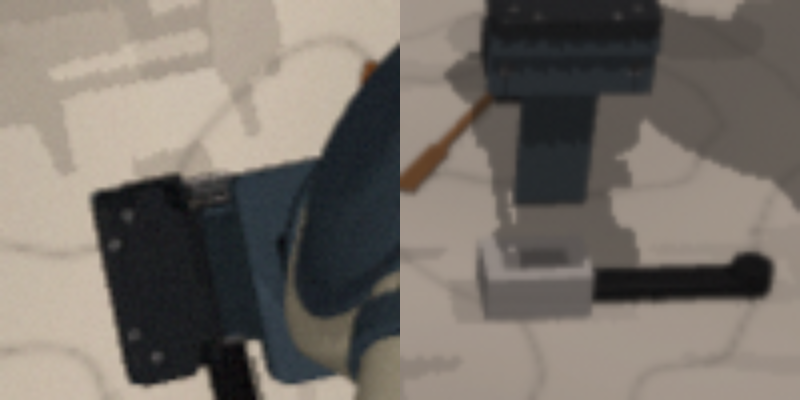

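Call:
step_arm:
  motion: "-1 -2 30 0 0 0 0;-1 -2 55 0 0 0 0;-1 -2 75 0 0 0 0;-1 -2 84 0 0 0 0;-1 -2 84 0 0 0 0;-1 -2 84 0 0 0 1;-1 -2 84 0 0 0 1;-1 -2 84 0 0 0 1"

```text
time: 2.8
tcp_pos: [0.4697, -0.1811, 0.0168]
orientation: [3.122, 0.34, 0.002]
wrist_force: [-0.7, 0.4, 0.1]
grip_width: 0.0702
```

Call:
step_arm:
  motion: "0 0 0 0 0 0 1;0 0 0 0 0 0 1;0 0 0 0 0 0 1"

```text
time: 3.1
tcp_pos: [0.4693, -0.1808, 0.016]
orientation: [3.123, 0.34, 0.0]
wrist_force: [0.6, -0.0, 0.5]
grip_width: 0.0461
```

```bash
python3 go.py .468 -.180 .200 12.5
python3 - <<'E'
from h import *
im2=snapshot("side")[:,:,::-1]
cv2.imwrite("pics/g2.png",cv2.resize(im2[110:210,340:440],(500,500)))
E
```

```text
3.1 [ 0.4693 -0.1808  0.016 ] shift [  -1.1   -1.1 -184. ] turn [ 0.0001 -0.0001 -0.0014] [ 0.6 -0.   0.5] 0.04611475324727011
```

View pics/g2.png

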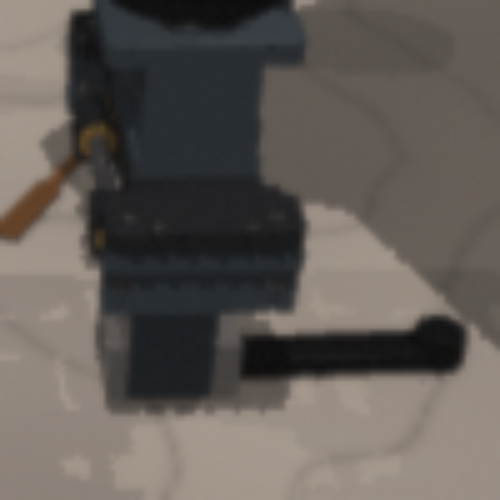

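Call:
step_arm:
  motion: "0 0 0 0 0 0 1;0 0 0 0 0 0 1;0 0 0 0 0 0 1;0 0 0 0 0 0 1;0 0 -10 0 0 0 1;0 0 -30 0 0 0 1;0 0 -60 0 0 0 1;0 0 -100 0 0 0 1"

```text
time: 3.95
tcp_pos: [0.4683, -0.1805, 0.1166]
orientation: [-3.122, -0.34, 0.003]
wrist_force: [0.3, -0.8, -1.5]
grip_width: 0.04
```

```bash
python3 go.py .6455 -.028 .190 -18;python3 - <<'E'
from h import *
im2=snapshot("side")[:,:,::-1]
cv2.imwrite("pics/g3.png",cv2.resize(im2[20:220,240:540],(750,500)))
E
```

```text
3.95 [ 0.4683 -0.1805  0.1166] shift [ 205.7 -110.9  -73.7] turn [-0.001   0.0023  0.531 ] [ 0.3 -0.8 -1.5] 0.03995734662602073
```

View pics/g3.png

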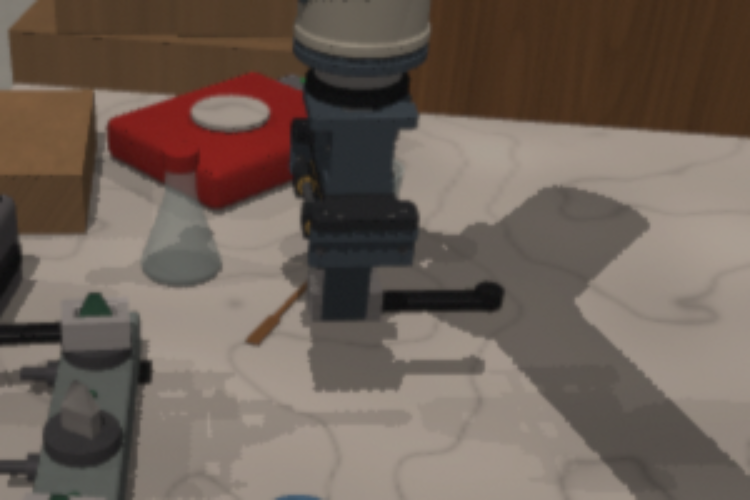

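Call:
step_arm:
  motion: "0 0 -40 0 0 0 1;15 -8 -70 0 0 0.06 1;45 -25 -73 0 0 0.15 1;85 -46 -73 0 0 0.27 1;125 -67 -73 0 0 0.39 1;165 -89 -73 0 0 0.49 1;195 -105 -73 0 0 0.53 1;206 -111 -73 0 0 0.53 1"

```text
time: 4.8
tcp_pos: [0.6483, -0.0259, 0.1891]
orientation: [-3.103, 0.489, -0.001]
wrist_force: [-0.3, 0.7, -2.7]
grip_width: 0.0399
```

Call:
step_arm:
  motion: "0 0 0 0 0 0 1;0 0 20 0 0 0 1;0 0 40 0 0 0 1;0 0 40 0 0 0 1;0 0 40 0 0 0 1"

```text
time: 5.3
tcp_pos: [0.6458, -0.0289, 0.1494]
orientation: [3.103, -0.491, -0.001]
wrist_force: [0.9, 0.2, -1.1]
grip_width: 0.04
```

```bash
python3 go.py .6455 -.028 .130 -18;python3 - <<'E'
from h import *
im2=snapshot("side")[:,:,::-1];cv2.imwrite("pics/side4.png",im2)
im=snapshot("top")[:,:,::-1];cv2.imwrite("pics/top4.png",im)
cv2.imwrite("pics/g4.png",np.hstack([cv2.resize(im2[80:260,190:350],(400,450)),cv2.resize(im[50:230,250:410],(400,450))]))
E
```

```text
5.3 [ 0.6458 -0.0289  0.1494] shift [-0.6 -0.8 19.4] turn [0.0003 0.0007 0.0005] [ 0.9  0.2 -1.1] 0.04003806621124114
```

View pics/g4.png

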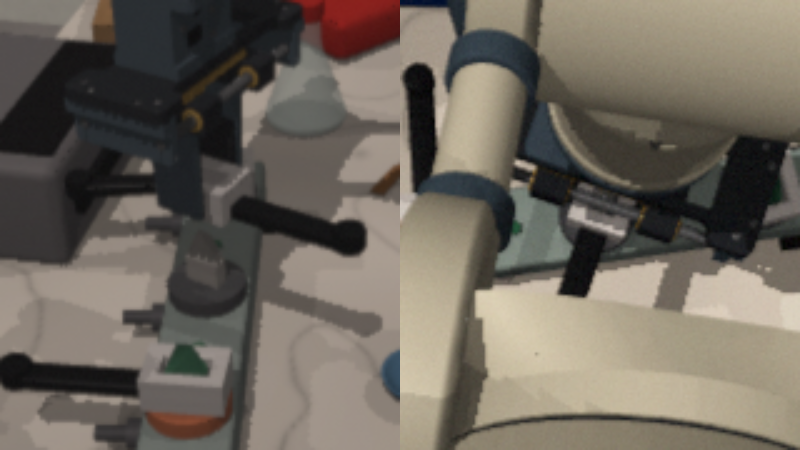

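```bash
cat > ov5.py <<'E'
from h import *
import sys
# lever overlay: dx along lever-local x (tool x), yaw tool
tag=sys.argv[1];dx=float(sys.argv[2]);dy=float(sys.argv[3]);dyaw=float(sys.argv[4]);X,Y,sy=map(float,sys.argv[5:8])
s=read_state();M=R.from_rotvec(s["orientation"]).as_matrix();p=s["tcp_pos"]+M[:,0]*dx+M[:,1]*dy
yw=np.arctan2(M[1,0],M[0,0])+np.radians(dyaw);zb=p[2]-.016;sy=np.radians(sy)
e=p-.118*np.array([np.cos(yw),np.sin(yw),0])
print(p,np.degrees(yw))
out=[]
for n,(u,v) in(("side",(235,130)),("top",(295,85))):
    im=np.clip(cv2.imread(f"pics/{n}{tag}.png").astype(float)*1.6,0,255).astype(np.uint8)
    pl=[(rect(p[0],p[1],zb,.056,.04,yw),(0,255,255)),(rect(p[0],p[1],zb+.026,.056,.04,yw),(0,0,255)),(circ(e[0],e[1],zb+.009,.012),(255,0,0)),
     (rect(X,Y,.065,.028,.012,sy),(0,0,255)),(rect(X,Y,.085,.028,.012,sy),(0,255,255)),(rect(X,Y,.107,.010,.004,sy),(0,255,0)),(circ(X,Y,.065,.03),(255,0,0))]
    out.append(view(im,n,pl,u,v,100,100,5 if n=="side" else 3) if 0 else view(im,n,pl,u,v,100,100,4))
cv2.imwrite(sys.argv[8],np.hstack(out))
E
python3 ov5.py 4 0 0 0 .6455 -.028 -18 pics/g5.png
```

```text
[ 0.6467668  -0.02869325  0.15023077] -17.962981290592367
```

View pics/g5.png

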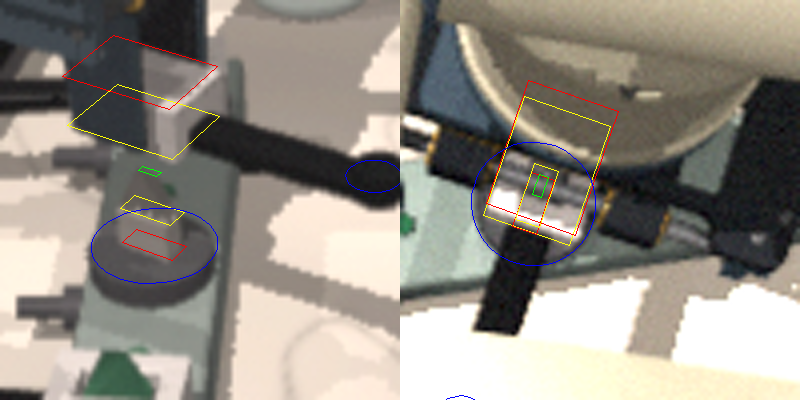

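```bash
cat > ov6.py <<'E'
from h import *
import sys
tag,dx,dy,X,Y,sy,o=sys.argv[1],*map(float,sys.argv[2:7]),sys.argv[7]
s=read_state();M=R.from_rotvec(s["orientation"]).as_matrix();p=s["tcp_pos"]+M[:,0]*dx+M[:,1]*dy
yw=np.arctan2(M[1,0],M[0,0]);zb=p[2]-.016;sy=np.radians(sy)
im=np.clip(cv2.imread(f"pics/side{tag}.png").astype(float)*1.6,0,255).astype(np.uint8)
pl=[(rect(p[0],p[1],zb,.056,.04,yw),(0,255,255)),(rect(p[0],p[1],zb+.026,.056,.04,yw),(0,0,255)),
     (rect(X,Y,.065,.028,.012,sy),(0,0,255)),(rect(X,Y,.085,.028,.012,sy),(0,255,255)),(rect(X,Y,.107,.010,.004,sy),(0,255,0)),(circ(X,Y,.065,.03),(255,0,0)),(circ(X,Y,.050,.03),(255,0,0))]
a=view(im,"side",pl,250,135,50,75,8);b=view(im,"side",[],250,135,50,75,8)
cv2.imwrite(o,np.hstack([a,b]))
E
python3 ov6.py 4 0 0 .6455 -.026 -18 pics/g6.png
```

```text
(no output)
```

View pics/g6.png

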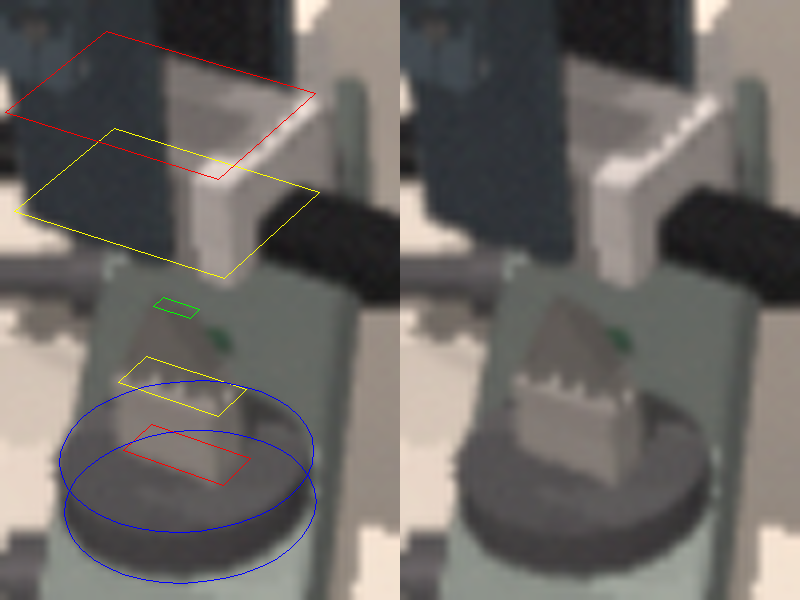

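Call:
step_arm:
  motion: "3 -1.5 10 0 0 -0.025 1;3 -1.5 20 0 0 -0.025 1;3 -1.5 20 0 0 -0.025 1;3 -1.5 20 0 0 -0.025 1"

```text
time: 5.8
tcp_pos: [0.6496, -0.0276, 0.1284]
orientation: [3.109, -0.451, -0.002]
wrist_force: [-0.1, -0.2, -0.9]
grip_width: 0.0399
```

```bash
python3 - <<'E'
from h import *
im2=snapshot("side")[:,:,::-1];cv2.imwrite("pics/side7.png",im2)
im=snapshot("top")[:,:,::-1];cv2.imwrite("pics/top7.png",im)
E
python3 ov6.py 7 0 0 .6475 -.026 -16.5 pics/g7.png
python3 - <<'E'
import cv2;a=cv2.imread('pics/top7.png')[90:180,290:390];cv2.imwrite('pics/t7.png',cv2.resize(a,None,fx=6,fy=6,interpolation=2))
E
```

```text
(no output)
```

View pics/g7.png

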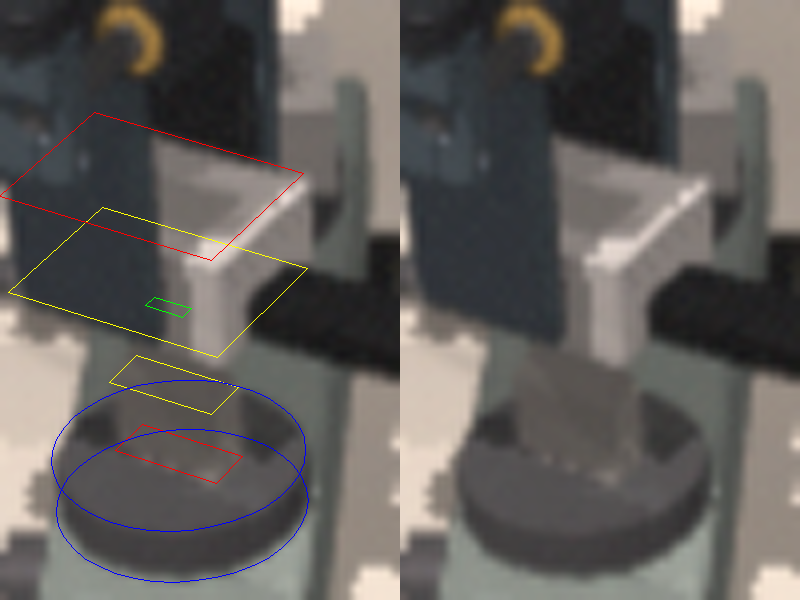

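View pics/t7.png

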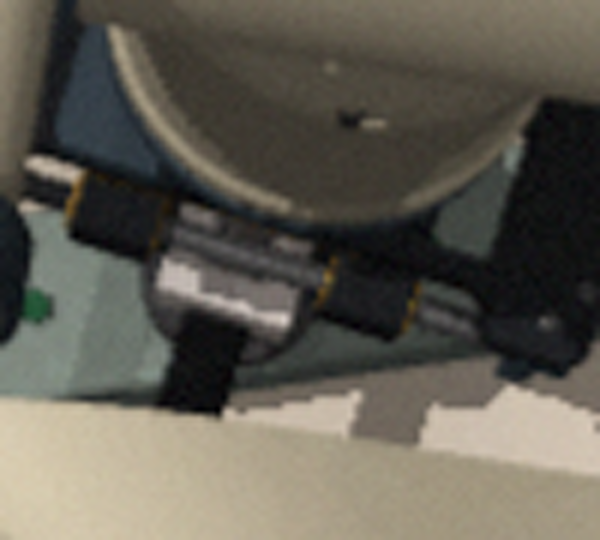

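Call:
step_arm:
  motion: "-1.4 0.5 5 0 0 0 1;-1.4 0.5 10 0 0 0 1;-1.4 0.5 15 0 0 0 1;-1.4 0.5 15 0 0 0 1"

```text
time: 6.3
tcp_pos: [0.6478, -0.0276, 0.113]
orientation: [-3.109, 0.451, 0.002]
wrist_force: [-0.6, 0.7, -0.6]
grip_width: 0.0396
```

Call:
step_arm:
  motion: "0 0 4 0 0 0 1;0 0 8 0 0 0 1;0 0 10 0 0 0 1;0 0 10 0 0 0 1"

```text
time: 6.7
tcp_pos: [0.6481, -0.0277, 0.1035]
orientation: [-3.109, 0.451, 0.001]
wrist_force: [0.1, 0.0, -1.6]
grip_width: 0.0397
```

Call:
step_arm:
  motion: "0 0 4 0 0 0 1;0 0 7 0 0 0 1;0 0 7 0 0 0 1"

```text
time: 7.0
tcp_pos: [0.6481, -0.0277, 0.0964]
orientation: [-3.109, 0.451, 0.001]
wrist_force: [0.5, 0.3, -0.4]
grip_width: 0.0398
```

```bash
python3 - <<'E'
from h import *
im2=snapshot("side")[:,:,::-1];cv2.imwrite("pics/side8.png",im2)
E
python3 ov6.py 8 0 0 .647 -.026 -16.5 pics/g8.png
```

```text
(no output)
```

View pics/g8.png

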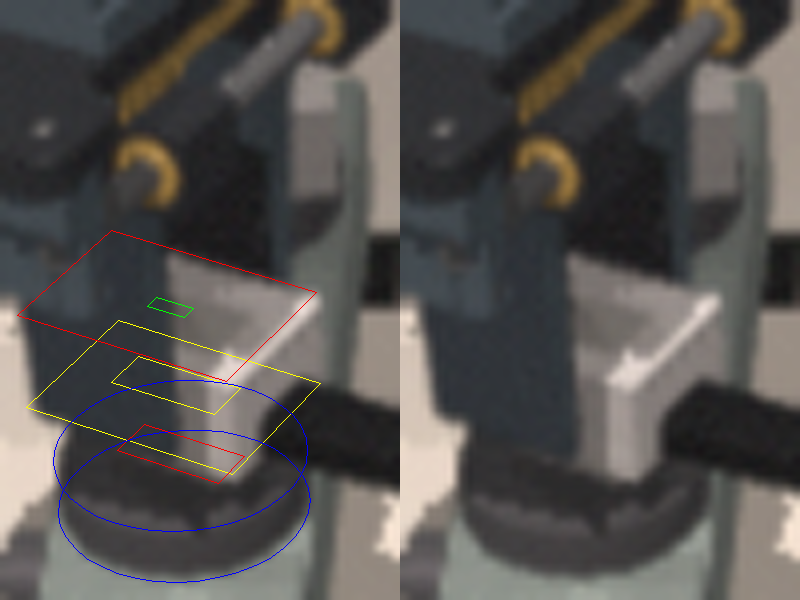

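Call:
step_arm:
  motion: "0 0 4 0 0 0 1;0 0 8 0 0 0 1;0 0 11 0 0 0 1;0 0 13 0 0 0 1;0 0 13 0 0 0 1"

```text
time: 7.55
tcp_pos: [0.6481, -0.0277, 0.0835]
orientation: [-3.109, 0.451, 0.001]
wrist_force: [-0.8, 0.6, -0.6]
grip_width: 0.0398
```

Call:
step_arm:
  motion: "0 0 1 0 0 0 1;0 0 2 0 0 0 1;0 0 2 0 0 0 1"

```text
time: 7.85
tcp_pos: [0.6484, -0.0277, 0.0819]
orientation: [-3.109, 0.451, -0.0]
wrist_force: [-0.7, -0.0, -0.8]
grip_width: 0.0398
```

Call:
step_arm:
  motion: "0 0 1 0 0 0 1;0 0 1 0 0 0 1"

```text
time: 8.05
tcp_pos: [0.6484, -0.0277, 0.081]
orientation: [3.109, -0.451, 0.0]
wrist_force: [1.1, 0.9, -1.2]
grip_width: 0.0398
```

Call:
step_arm:
  motion: "0 0 0.5 0 0 0 1;0 0 1 0 0 0 1;0 0 1 0 0 0 1"

```text
time: 8.35
tcp_pos: [0.6485, -0.0277, 0.081]
orientation: [3.109, -0.451, 0.001]
wrist_force: [-4.6, -0.4, 14.5]
grip_width: 0.0396
```

Seated (14.5 N contact). Release.

Call:
step_arm:
  motion: "0 0 -0.5 0 0 0 0.6;0 0 -0.5 0 0 0 0.4;0 0 -0.5 0 0 0 0.4;0 0 -0.5 0 0 0 0.3;0 0 -0.5 0 0 0 0.3;0 0 -0.5 0 0 0 0.3"

```text
time: 8.95
tcp_pos: [0.6483, -0.0277, 0.0804]
orientation: [-3.109, 0.451, 0.0]
wrist_force: [-0.4, -0.1, 0.4]
grip_width: 0.0638
```

Call:
step_arm:
  motion: "0 0 -10 0 0 0 0.3;0 0 -30 0 0 0 0.3;0 0 -60 0 0 0 0.3;0 0 -100 0 0 0 0.3;0 0 -140 0 0 0 0.3;-40 0 -160 0 0 0 0.3;-80 0 -160 0 0 0 0.3;-110 0 -160 0 0 0 0.3"

```text
time: 9.75
tcp_pos: [0.5411, 0.004, 0.2419]
orientation: [-3.109, 0.451, -0.002]
wrist_force: [0.2, 0.7, -0.2]
grip_width: 0.0638
```

Call:
step_arm:
  motion: "-40 40 0 0 0 0 0.3;-70 80 0 0 0 0 0.3;-90 120 0 0 0 0 0.3;-100 160 0 0 0 0 0.3;-100 200 0 0 0 0 0.3;-100 200 0 0 0 0 0.3"

```text
time: 10.35
tcp_pos: [0.3892, -0.1634, 0.2414]
orientation: [3.107, -0.457, 0.002]
wrist_force: [0.2, 1.0, 0.2]
grip_width: 0.0641
```

Run:
```python
from h import *
im2=snapshot("side")[:,:,::-1];cv2.imwrite("pics/side9.png",im2)
im=snapshot("top")[:,:,::-1];cv2.imwrite("pics/top9.png",im)
for n in("side","top"):
  for t in("lever_hub","stem_seat","other_hub"):print(n,t,spot_point(t,n)[:2])
s=read_state();print(s["time"],s["tcp_pos"],s["wrist_force"])
cv2.imwrite("pics/g9.png",np.hstack([cv2.resize(im2[140:260,210:330],(400,400)),cv2.resize(im[70:190,270:390],(400,400))]))
```

```text
side lever_hub [{'position': [0.6471, -0.0276, 0.0788], 'p': 0.57}]
side stem_seat [{'position': [0.6453, -0.029, 0.0672], 'p': 0.88}]
side other_hub [{'position': [0.4449, 0.154, 0.0127], 'p': 0.9}]
top lever_hub [{'position': [0.647, -0.0296, 0.0813], 'p': 0.78}]
top stem_seat []
top other_hub [{'position': [0.4447, 0.1591, 0.0107], 'p': 0.93}]
10.75 [ 0.39044716 -0.15895607  0.24042881] [ 0.58289965  0.07562866 -0.06658398]
```

View pics/g9.png

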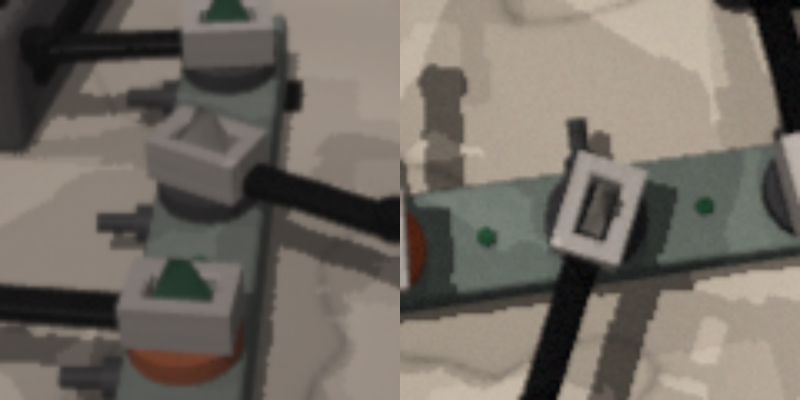

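The pictures show the lever threaded on the stem and flat on the collar, with the gripper well clear. Handing in.

```bash
python3 -c "
from rig import *
print(close_job())"
```

```text
the job is handed in; nothing more can be done
None
```

The slotted lever is on the bare valve's stem, let go, and the job is handed in. `close_job()` gave no verdict.

I gripped the lever across its hub, turned it about 29° so the slot lined up with the stem, and threaded it down. It made contact at the expected seated height with 14.5 N, well under the 40 N limit. I then opened the fingers and moved the arm clear, with the lever's arm pointing towards the robot.

**Last checks:**
- **Position:** the networks put the hub centre about 2 mm from the stem axis, against the 12 mm allowed.
- **Height:** the networks put the hub centre at z ≈ 0.079–0.081 m, against 0.078 m when fully home. That is about 12 mm above the stem seat in the side view (allowed 9–17 mm). The top view could not report the stem seat because the lever covers it.
- **Angle and level:** I judged these by eye from both pictures. The stem stands inside the slot and the hub looks flat on the collar. I did not measure the final tilt or slot angle.
- **Other lever:** its reported position differs by 2–4 mm from the start, within the networks' 4 mm error, and the robot never went near it.
- **Robot:** the gripper is in free air with the wrist force near zero. The arm's work ended at 10.75 s, within the 35 s limit.

The two cameras disagreed by up to about 4 mm on the stem's position. I averaged them and corrected by comparing the held lever with the stem in the side view; threading then met no resistance until the collar.

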